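# Line the sample bottles up by size on the coaster row

## Robot

A 6-joint arm with a two-finger parallel gripper is mounted at the origin on the work surface. World frame = base frame: x ahead of the robot, y to its left, z up, the work surface at z = 0. Lengths are in m, angles in rad, forces in N, time in s.
With the tool pointing down it reaches from about 0.3 to 0.75 m from the base axis. Payload 8.5 kg.
Tool frame: the origin (TCP) lies midway between the tips of the shut fingers; the grasp point (between the pads) lies 19 mm behind it; z points along the fingers, y is the line along which they close (so a half turn about z gives the same grasp; the last joint's range is limited). The gripper opens to 85 mm and grips with 20 to 120 N. Pads are 22 mm wide; open, the fingers measure 114 mm over their backs; the gripper's body (76 mm by 85 mm) begins 54 mm behind the grasp point. The pads swing forward as they close: fully open they stand 13 mm farther back than shut.
Start: joints at [-1.421, 0.381, 1.297, -0, 1.464, -0.215], TCP at [0.196, -0.514, 0.231] pointing down, gripper open.
Joint ranges: [-3.11, 3.11], [-0.89, 2.33], [0.22, 2.48], [-1.42, 4.56], [0.17, 2.85], [-2.88, 2.88]. Speed limits (rad/s): [2.39, 2.39, 3.14, 3.14, 3.14, 3.14].

## Interface

Orientations are given as a unit quaternion [w, x, y, z].
In Python, from station import observe, optics, robot gives the robot as it stands.
- The arm moves only by the tool jog_arm, never from a script. Its argument "plan" is a list of rows, each a list of 7 numbers: the shift along the world's x, y, z in cm, then the turn, a rotation vector about the world's x, y, z in rad, then the closure, from 0 (fully open) to 1 (shut). A call has 1 to 12 rows; each row shifts and turns the commanded pose from where the row before left it; what a row does not reach is not made up. A row lasts 1/12 s, in which the tool goes at most 41.7 mm and 7.16 degrees, less where a joint would pass 70% of its speed; a pose out of reach is approached as far as the arm can. A call is refused whole if a number of a shift passes 4.17 or a number of a turn 0.125, either way. A call with a gripper value outside its range is refused whole. The fingers move at their own pace and stop on an object; "newtons" is the grip in N (left out, the last holds). Time passes only in rows, so rows that do not move let the fingers close. It gives the time, the measured TCP pose, the force, the opening and the grip force at its end, in the units of the state.
- observe(): the state, without advancing time (a new reading comes with each control period).
- optics.camera(name): name is "scene" or "top" or "wrist"; returns the picture (400x640x3 uint8, red, green, blue); there is no depth.
- optics.camera_params(name): a dict with "fx", "fy", "cx", "cy" (pixels), "world_from_camera" (4x4, takes a point from camera to world coordinates); the wrist camera has in their place "hand_eye" (4x4, takes a point from camera to tool coordinates, whose origin is the TCP and whose axes are the flange's). Camera axes: x right, y up, looking along -z (the intrinsics and any distortion apply to the point x, -y, -z); pixel columns grow to the right and rows downward; lengths in m; the calibration is good to about 2 mm. A picture is of the moment at which its call begins: read the wrist's pose just before it. camera_params takes no time and is no camera call.
- robot.hand_in(): hands the job in; it is judged then, once.
The state is a dict: "t": time; "joint_pos": joint angles; "qd": joint speeds; "effort": joint torques, N m; "ee_pos": TCP position; "ee_rot": TCP orientation; "wrist_force": force on the tool from outside, world axes, zero at the start; "wrist_torque": the same for the moment, N m; "width": opening from 0.0 (shut) to 1.0 (fully open); "finger_force": force on a finger pad.
Only numpy, scipy, OpenCV 4.12 (cv2) and the standard library are available. Lean on these libraries where they do the work, as an engineer would, in place of code of your own. Each camera call takes 0.05 s, during which the arm holds its last target. There are 200 camera calls.

## Task

Line the four white sample bottles with yellow, green, blue and black caps up by size on the row of four coasters: the smallest goes on the coaster next to the red end stop, then the next larger one, and so on to the largest next to the grey stop. Stand each bottle centred on its coaster, one bottle to a coaster, keep the bottles upright all the while, and leave them standing still.

Things in the scene. Friction and masses are not known exactly. Their poses are not given: they have to be found in the camera images.
- bottle_yellow: loose upright white plastic sample bottle with a yellow cap, closed, about 60 g, standing on the bench; round, 66 mm tall overall; straight body 36 mm in diameter from the foot up to 42 mm, shoulder tapering in up to 50 mm, cap 26 mm in diameter from there to the top. Origin at the centre of its underside, z up along the bottle.
- bottle_green: loose upright white plastic sample bottle with a green cap, closed, about 100 g, standing on the bench; round, 86 mm tall overall; straight body 44 mm in diameter from the foot up to 60 mm, shoulder tapering in up to 69 mm, cap 32 mm in diameter from there to the top. Origin at the centre of its underside, z up along the bottle.
- bottle_blue: loose upright white plastic sample bottle with a blue cap, closed, about 160 g, standing on the bench; round, 106 mm tall overall; straight body 52 mm in diameter from the foot up to 78 mm, shoulder tapering in up to 88 mm, cap 38 mm in diameter from there to the top. Origin at the centre of its underside, z up along the bottle.
- bottle_black: loose upright white plastic sample bottle with a black cap, closed, about 260 g, standing on the bench; round, 128 mm tall overall; straight body 60 mm in diameter from the foot up to 98 mm, shoulder tapering in up to 109 mm, cap 42 mm in diameter from there to the top. Origin at the centre of its underside, z up along the bottle.
- coaster_cork: fixed flat tan cork coaster, a disc 68 mm in diameter and 4 mm thick, one of four in a straight row on a 6 mm thick white strip 85 mm wide. Origin at the centre of its underside; its top face is 4 mm above that (10 mm above the bench). Neighbouring coaster centres are 95 mm apart; which coaster lies where in the row varies and its material means nothing.
- coaster_steel: fixed flat bright steel coaster, a disc 68 mm in diameter and 4 mm thick, one of four in a straight row on a 6 mm thick white strip 85 mm wide. Origin at the centre of its underside; its top face is 4 mm above that (10 mm above the bench). Neighbouring coaster centres are 95 mm apart; which coaster lies where in the row varies and its material means nothing.
- coaster_rubber: fixed flat black rubber coaster, a disc 68 mm in diameter and 4 mm thick, one of four in a straight row on a 6 mm thick white strip 85 mm wide. Origin at the centre of its underside; its top face is 4 mm above that (10 mm above the bench). Neighbouring coaster centres are 95 mm apart; which coaster lies where in the row varies and its material means nothing.
- coaster_blue: fixed flat blue ceramic coaster, a disc 68 mm in diameter and 4 mm thick, one of four in a straight row on a 6 mm thick white strip 85 mm wide. Origin at the centre of its underside; its top face is 4 mm above that (10 mm above the bench). Neighbouring coaster centres are 95 mm apart; which coaster lies where in the row varies and its material means nothing.
- stop_red: fixed red plastic end stop, a block 60 mm across the row, 24 mm along it and 24 mm tall, at one end of the row on the white strip (the two stops may be at either end); its centre is 70 mm from the centre of the nearest coaster, in line with the row. Origin at the centre of its underside; x across the row, y along it.
- stop_grey: fixed grey plastic end stop, a block 60 mm across the row, 24 mm along it and 24 mm tall, at one end of the row on the white strip (the two stops may be at either end); its centre is 70 mm from the centre of the nearest coaster, in line with the row. Origin at the centre of its underside; x across the row, y along it.

How it is judged:
By the outcome, as a careful person would: the job done as asked, in the order asked, and still so for the second after the job is handed in, with the robot touching nothing.
It also fails if it takes over 106 s, if anything falls off the work surface, if the arm or the gripper's body presses on something with over 40 N, if the wrist force passes 120 N, or if a joint passes its speed limit or range.

## Working session

There is one attempt and no reset: what is moved stays moved. The work goes in short steps, Python scripts to look and compute and a tool call to move; the robot and the scene stay as the last step left them, time stands still between calls to the robot, and variables do not carry over. Pictures are saved under pics/ and viewed, at most 14 in all, crops included, and the job is handed in when it is done.

Besides the shell and the picture viewer there is one more tool, called by a JSON object that holds its "name" and its "arguments", one argument or row to a line. jog_arm: Moves the arm, as the interface text tells. Its arguments: {"type":"object","properties":{"plan":{"type":"array"},"newtons":{"type":"number"}},"required":["plan"]}

```bash
mkdir -p pics; python3 - <<'E'
from station import observe, optics, robot
import cv2
s=observe();print(s)
for n in("scene","top"):
    cv2.imwrite(f"pics/{n}0.png",optics.camera(n)[:,:,::-1]);print(optics.camera_params(n))
print(optics.camera_params("wrist"))
E
```

```text
{'t': 0.0, 'joint_pos': array([-1.42132528e+00,  3.81159479e-01,  1.29827838e+00,  3.08014903e-05,
        1.46363066e+00, -2.15293434e-01]), 'qd': array([ 0.00038116, -0.0002394 ,  0.00070967, -0.00013148,  0.00018801,
        0.00070731]), 'effort': array([-1.68957384e-03, -4.48460269e+01, -2.31281555e+01, -2.04774942e-04,
        4.70926490e-03, -1.65018037e-05]), 'ee_pos': array([ 0.19616258, -0.51349719,  0.23072546]), 'ee_rot': array([-7.37029119e-04,  9.83414443e-01,  1.81371133e-01,  3.95847423e-05]), 'wrist_force': array([-0.55070303,  0.33555464, -0.27344937]), 'wrist_torque': array([ 0.01927548, -0.03651171,  0.06675293]), 'finger_force': 0.0, 'width': 1.0021837633562833}
{'fx': 363.50705464851785, 'fy': 363.50705464851785, 'cx': 319.7549314770339, 'cy': 198.62711596736787, 'world_from_camera': array([[ 0.8185735 , -0.34952895,  0.45581458,  0.92796951],
       [ 0.5743705 ,  0.50636559, -0.64318925, -0.53399246],
       [-0.00599555,  0.78830413,  0.61525658,  0.52103476],
       [ 0.        ,  0.        ,  0.        ,  1.        ]])}
{'fx': 411.05534986911505, 'fy': 411.05534986911505, 'cx': 324.8406369795972, 'cy': 190.53737634277684, 'world_from_camera': array([[-0.01893118,  0.99065507, -0.13507087,  0.44593665],
       [-0.99955418, -0.01563302,  0.02543713,  0.01272122],
       [ 0.02308786,  0.13549221,  0.99050937,  0.89996144],
       [ 0.        ,  0.        ,  0.        ,  1.        ]])}
{'fx': 302.63039094052004, 'fy': 302.63039094052004, 'cx': 312.6475224305513, 'cy': 199.99675552211102, 'hand_eye': array([[ 9.51572308e-05,  9.54614661e-01,  2.97843649e-01,
         7.44656218e-02],
       [ 9.99999993e-01, -7.13873009e-05, -9.06847136e-05,
         8.21306842e-04],
       [-6.53067029e-05,  2.97843656e-01, -9.54614662e-01,
        -1.42235272e-01],
       [ 0.00000000e+00,  0.00000000e+00,  0.00000000e+00,
         1.00000000e+00]])}
```

View pics/top0.png

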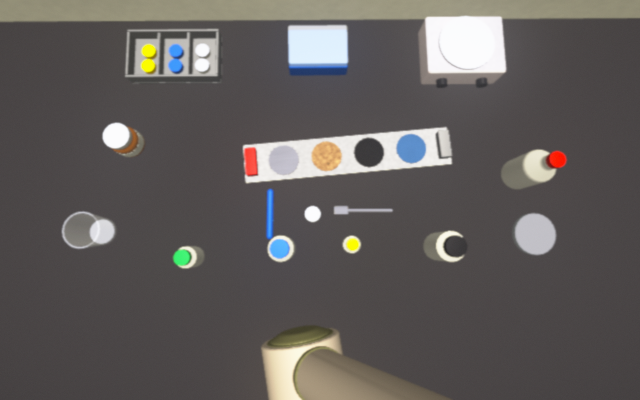

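View pics/scene0.png

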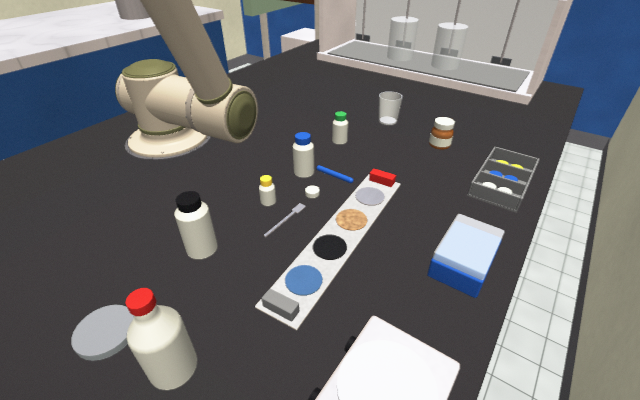

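The top view shows the red stop at (251,161), then steel (284,160), cork (326,156), rubber (369,152), blue (411,148) and the grey stop at (444,143). The caps are green (182,258), blue (280,249), yellow (352,244) and black (455,246). Next I'll measure them in both cameras.

```bash
cat > m.py <<'E'
import numpy as np, cv2
from scipy.optimize import least_squares
from station import observe, optics, robot
B={'yellow':(.066,.036,.026,.050),'green':(.086,.044,.032,.069),'blue':(.106,.052,.038,.088),'black':(.128,.060,.042,.109)}
def proj(p,P):
    T=P['world_from_camera']; q=(np.asarray(p)-T[:3,3])@T[:3,:3]
    return np.c_[P['cx']-P['fx']*q[:,0]/q[:,2], P['cy']+P['fy']*q[:,1]/q[:,2]]
def hullc(xy,r,z0,z1,P):
    a=np.linspace(0,2*np.pi,60)
    p=np.vstack([np.c_[xy[0]+r*np.cos(a),xy[1]+r*np.sin(a),0*a+z] for z in(z0,z1)])
    h=cv2.convexHull((proj(p,P)*64).astype(np.int32)); m=cv2.moments(h)
    return np.array([m['m10'],m['m01']])/m['m00']/64, m['m00']/4096
def blob(img,lo,hi,win):
    x0,x1,y0,y1=win
    hsv=cv2.cvtColor(img,cv2.COLOR_RGB2HSV)[y0:y1,x0:x1]
    m=cv2.inRange(hsv,lo,hi)
    n,l,s,c=cv2.connectedComponentsWithStats(m)
    i=1+np.argmax(s[1:,4]); return c[i]+[x0,y0], s[i,4]
def solve(c,r,z0,z1,P):
    f=lambda xy:hullc(xy,r,z0,z1,P)[0]-c
    s=least_squares(f,[.45,0],diff_step=1e-2,x_scale=.1); return s.x,hullc(s.x,r,z0,z1,P)[1]
E
python3 - <<'E'
from m import *
H={'yellow':((22,120,80),(34,255,255)),'green':((50,120,60),(75,255,255)),'blue':((98,140,60),(125,255,255)),'black':((0,0,0),(179,255,24)),
'red':((0,150,60),(6,255,255)),'cork':((8,60,60),(22,255,255))}
W={'top':{'yellow':(335,370,230,260),'green':(165,205,240,275),'blue':(264,298,237,265),'black':(443,470,232,260)},
'scene':{'yellow':(255,280,170,190),'green':(325,355,108,125),'blue':(288,318,130,147),'black':(172,206,190,212)}}
for n in('top','scene'):
    img=optics.camera(n);P=optics.camera_params(n)
    for b,w in W[n].items():
        h,D,d,zc=B[b]; c,a=blob(img,*H[b],w); print(n,b,c.round(1),a,*solve(c,d/2,zc,h,P))
    C={'steel':None,'cork':(H['cork'],(300,350,135,175)),'rubber':(H['black'],(350,388,135,170)),'blue':(H['blue'],(393,430,130,168)),'red':(H['red'],(240,260,140,180))} if n=='top' else {'cork':(H['cork'],(330,372,203,236)),'rubber':(H['black'],(309,352,230,262)),'blue':(H['blue'],(280,328,260,300)),'red':(H['red'],(365,400,165,190))}
    for k,v in C.items():
        if v is None: continue
        c,a=blob(img,*v[0],v[1]); print(n,'coaster',k,c.round(1),a,*solve(c,.034 if k!='red' else .02,.009,.010,P))
E
```

```text
top yellow [352.3 244.1] 121 [0.44983521 0.        ] 132.0872802734375
top green [181.2 257.1] 224 [0.42978001 0.        ] 212.4266357421875
top blue [279.3 248.4] 255 [0.44385281 0.        ] 312.2279052734375Traceback (most recent call last):
  File "<stdin>", line 9, in <module>
  File "m.py", line 18, in blob
    i=1+np.argmax(s[1:,4]); return c[i]+[x0,y0], s[i,4]
        ~~~~~~~~~^^^^^^^^^
    return _wrapfunc(a, 'argmax', axis=axis, out=out, **kwds)
    return bound(*args, **kwds)
ValueError: attempt to get argmax of an empty sequence
```

```bash
sed -i 's/s=least_squares.*; return s.x,/s=least_squares(lambda q:f(q-1),[1.45,1],diff_step=3e-3); s.x-=1; return s.x,/' m.py
cat > meas.py <<'E'
from m import *
K=(0,0,0),(179,255,60)
H={'yellow':((22,120,80),(34,255,255)),'green':((50,100,40),(75,255,255)),'blue':((98,110,50),(125,255,255)),'black':K,
'red':((0,150,60),(6,255,255)),'cork':((8,60,60),(22,255,255))}
W={'top':{'yellow':(335,370,230,260),'green':(165,205,240,275),'blue':(264,298,237,265),'black':(443,470,232,260)},
'scene':{'yellow':(255,280,170,190),'green':(325,355,108,125),'blue':(288,318,130,147),'black':(172,206,190,212)}}
for n in('top','scene'):
    img=optics.camera(n);P=optics.camera_params(n)
    if n=='top':print(cv2.cvtColor(img,cv2.COLOR_RGB2HSV)[246,435:475,2])
    for b,w in W[n].items():
        h,D,d,zc=B[b]; c,a=blob(img,*H[b],w); print(n,b,c.round(1),a,*solve(c,d/2,zc,h,P))
    C={'cork':(H['cork'],(300,350,135,175)),'rubber':(H['black'],(350,388,135,170)),'blue':(H['blue'],(393,430,130,168)),'red':(H['red'],(240,260,140,180))} if n=='top' else {'cork':(H['cork'],(330,372,203,236)),'rubber':(H['black'],(309,352,230,262)),'blue':(H['blue'],(280,328,260,300)),'red':(H['red'],(365,400,165,190))}
    for k,v in C.items():
        c,a=blob(img,*v[0],v[1]); print(n,'coaster',k,c.round(1),a,*solve(c,.034 if k!='red' else .02,.009,.010,P))
    if n=='top':
        w=cv2.inRange(cv2.cvtColor(img,cv2.COLOR_RGB2HSV),(0,0,105),(179,60,255))[120:190,235:460]
        cv2.imwrite('pics/w.png',w)
E
python3 meas.py
```

```text
[144 218 243 247 248 248 245 218 136  62  44  60  67  67  67  66  67  66
  65  65  64  63  62  64  62  60  61  62  60  59  59  63  68  74  79  78
  78  79  78  78]
top yellow [352.3 244.1] 121 [ 0.44983636 -0.06261777] 138.0484619140625
top green [181.2 257.1] 227 [0.43091378 0.27543002] 259.4365234375
top blue [279.2 248.3] 277 [0.44430114 0.08202164] 324.3626708984375
top black [462.2 248.8] 56 [ 0.4370051  -0.26560465] 464.4271240234375
top coaster cork [326.2 155.8] 701 [ 0.64499867 -0.01456421] 727.7705078125
top coaster rubber [368.9 151.2] 257 [ 0.65420189 -0.10978831] 719.8994140625
top coaster blue [410.8 148.1] 600 [ 0.66001483 -0.20364179] 713.219970703125
top coaster red [250.5 161.2] 290 [0.63502429 0.15200167] 257.5499267578125
scene yellow [265.5 180.2] 124 [ 0.44774303 -0.06382526] 132.41455078125
scene green [340.1 115.4] 101 [0.42849657 0.27248628] 108.8529052734375
scene blue [302.5 137.9] 187 [0.44247152 0.08092794] 198.604736328125
scene black [188.  200.9] 451 [ 0.43923793 -0.25242649] 481.18798828125
scene coaster cork [351.1 219.2] 527 [ 0.64415934 -0.01865659] 537.54736328125
scene coaster rubber [329.4 247.1] 616 [ 0.65221944 -0.1134085 ] 695.7784423828125
scene coaster blue [303.4 279.9] 833 [ 0.65926793 -0.20696192] 918.64306640625
scene coaster red [382.2 177. ] 320 [0.62584408 0.1599099 ] 122.3441162109375
```

{"name": "jog_arm", "arguments": {
  "plan": [
    [2.1,3.75,0,0,0,-0.024,0],
    [2.1,3.75,0,0,0,-0.024,0],
    [2.1,3.75,0,0,0,-0.024,0],
    [2.1,3.75,0,0,0,-0.024,0],
    [2.1,3.75,0,0,0,-0.024,0],
    [2.1,3.75,0,0,0,-0.024,0],
    [2.1,3.75,0,0,0,-0.024,0],
    [2.1,3.75,0,0,0,-0.024,0],
    [2.1,3.75,0,0,0,-0.024,0],
    [2.1,3.75,0,0,0,-0.024,0],
    [2.1,3.75,0,0,0,-0.024,0],
    [2.1,3.75,0,0,0,-0.024,0]
  ],
  "newtons": 40
}}

```text
t: 1.25
ee_pos: [0.441, -0.0755, 0.2315]
ee_rot: [0.0, 0.999, 0.038, 0.0]
wrist_force: [0.3, -1.3, -0.3]
width: 0.996
finger_force: 0.0
```

```bash
cat >> m.py <<'E'
from scipy.spatial.transform import Rotation as R
def wristP():
    s=observe();P=dict(optics.camera_params('wrist'))
    T=np.eye(4);T[:3,:3]=R.from_quat(np.asarray(s['ee_rot'])[[1,2,3,0]]).as_matrix();T[:3,3]=s['ee_pos']
    P['world_from_camera']=T@P['hand_eye'];return P,s
E
python3 - <<'E'
from m import *
P,s=wristP();img=optics.camera('wrist');print(s['ee_pos'],s['ee_rot'])
for p in [(.4488,-.0632,.066),(.438,-.255,.128),(.4434,.0815,.106),(.645,-.0165,.01),(.6525,-.1112,.01),(.66,-.2059,.01),(.6375,.0782,.01)]:
    c=proj([p],P)[0];print(p,c);cv2.circle(img,tuple(int(v) for v in c),4,(255,0,255),1)
cv2.imwrite('pics/w1.png',img[:,:,::-1])
E
```

```text
[ 0.44104304 -0.07545527  0.23151304] [1.11306679e-04 9.99285505e-01 3.77945577e-02 1.96863372e-04]
(0.4488, -0.0632, 0.066) [300.14958311 172.49408257]
(0.438, -0.255, 0.128) [517.79070308 216.26298339]
(0.4434, 0.0815, 0.106) [138.30323905 175.78582295]
(0.645, -0.0165, 0.01) [268.6997597  -31.42499891]
(0.6525, -0.1112, 0.01) [362.1425399  -31.78575928]
(0.66, -0.2059, 0.01) [455.63264106 -32.14670235]
(0.6375, 0.0782, 0.01) [175.30426455 -31.0644211 ]
```

View pics/w1.png

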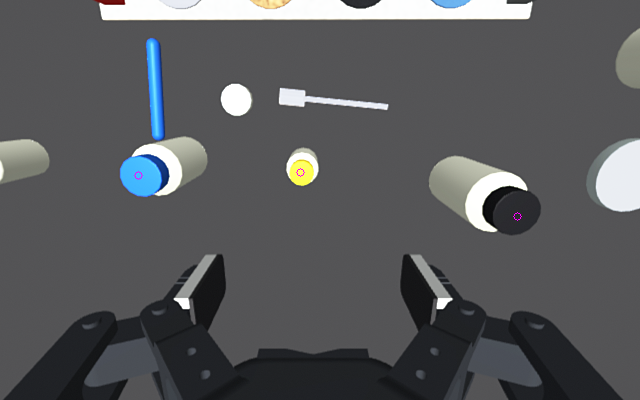

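The wrist view shows the yellow cap at (302,171), blue at (145,176) and black at (512,211). My projections are within about 6 px of these. I'll refine from this view.

```bash
python3 - <<'E'
from m import *
P,s=wristP();img=optics.camera('wrist');print(s['ee_pos'],s['t'])
for b,lo,hi,w in[('yellow',(22,120,80),(34,255,255),(280,325,145,200)),('blue',(98,110,50),(125,255,255),(110,185,145,200)),('black',(0,0,0),(179,255,62),(475,548,175,242))]:
    h,D,d,zc=B[b];c,a=blob(img,lo,hi,w);print(b,c,a,*solve(c,d/2,zc,h,P))
E
```

```text
[ 0.44322313 -0.06968187  0.23148772] 1.3
yellow [306.91733871 174.73790323] 496 [ 0.44782821 -0.0640894 ] 539.21826171875
blue [150.5376947  176.81682243] 1605 [0.44250766 0.08081085] 1717.5574951171875
black [517.63235294 213.86029412] 2176 [ 0.44036879 -0.25378461] 2390.5306396484375
```

{"name": "jog_arm", "arguments": {
  "plan": [
    [0,0,-2.5,0,0,0,0],
    [0,0,-3.5,0,0,0,0],
    [0,0,-3.5,0,0,0,0],
    [0,0,-3.5,0,0,0,0],
    [0,0,-3.5,0,0,0,0],
    [0,0,-3.0,0,0,0,0],
    [0,0,-2.2,0,0,0,0],
    [0,0,0,0,0,0,0],
    [0,0,0,0,0,0,0]
  ]
}}

```text
t: 2.1
ee_pos: [0.4402, -0.0779, 0.0142]
ee_rot: [-0.0, 0.999, 0.038, -0.001]
wrist_force: [-0.1, -0.6, 1.1]
width: 0.999
finger_force: 0.0
```

{"name": "jog_arm", "arguments": {
  "plan": [
    [0,0,0,0,0,0,1],
    [0,0,0,0,0,0,1],
    [0,0,0,0,0,0,1],
    [0,0,0,0,0,0,1],
    [0,0,0,0,0,0,1],
    [0,0,0,0,0,0,1],
    [0,0,0,0,0,0,1],
    [0,0,0,0,0,0,1]
  ],
  "newtons": 30
}}

```text
t: 2.77
ee_pos: [0.4409, -0.0777, 0.0153]
ee_rot: [0.0, 0.999, 0.039, 0.001]
wrist_force: [-1.2, 1.4, 8.7]
width: 0.407
finger_force: 29.0
```

{"name": "jog_arm", "arguments": {
  "plan": [
    [0,0,0,0,0,0,0.4],
    [0,0,0,0,0,0,0.4],
    [0,0,0,0,0,0,0.4],
    [0.4,0,0,0,0,0,0.4],
    [0.35,0,0,0,0,0,0.4],
    [0,0,0,0,0,0,0.4],
    [0,0,0,0,0,0,0.4]
  ]
}}

```text
t: 3.35
ee_pos: [0.4482, -0.0775, 0.0142]
ee_rot: [0.0, 0.999, 0.039, 0.0]
wrist_force: [-0.0, 0.7, -0.1]
width: 0.603
finger_force: 0.0
```

```bash
python3 - <<'E'
from m import *
s=observe();print(s['ee_pos'],s['ee_rot'],s['width'])
img=optics.camera('scene');P=optics.camera_params('scene');c,a=blob(img,(22,120,80),(34,255,255),(240,300,165,205));print(c,a,*solve(c,.013,.05,.066,P))
img=optics.camera('wrist');cv2.imwrite('pics/w2.png',img[:,:,::-1]);print(observe()['ee_pos'])
E
```

```text
[ 0.44824313 -0.07753989  0.01424582] [1.82366437e-05 9.99258224e-01 3.85097477e-02 1.06929610e-05] 0.6029981267635548
[262.9537037  183.82407407] 108 [ 0.45241769 -0.07737363] 136.523681640625
[ 0.44796407 -0.07747476  0.01423362]
```

View pics/w2.png

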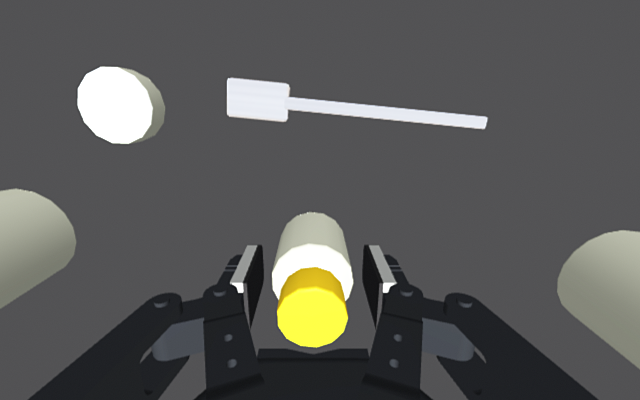

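The yellow bottle stands upright between the pads, with its cap at about (313,307).

```bash
python3 - <<'E'
from m import *
P,s=wristP();img=optics.camera('wrist');c,a=blob(img,(22,100,60),(34,255,255),(260,360,250,360));print(c,a,*solve(c,.013,.05,.066,P),s['ee_pos'])
E
```

```text
[311.75882482 307.56632317] 4561 [ 0.44991139 -0.07828777] 4933.465087890625 [ 0.44796407 -0.07747476  0.01423362]
```

{"name": "jog_arm", "arguments": {
  "plan": [
    [0.2,0,0,0,0,0,0.4],
    [0,0,0,0,0,0,0.4],
    [0,0,0,0,0,0,1],
    [0,0,0,0,0,0,1],
    [0,0,0,0,0,0,1],
    [0,0,0,0,0,0,1],
    [0,0,0,0,0,0,1],
    [0,0,1,0,0,0,1],
    [0,0,2,0,0,0,1],
    [0,0,2,0,0,0,1],
    [0,0,1,0,0,0,1],
    [0,0,0,0,0,0,1]
  ],
  "newtons": 30
}}

```text
t: 4.5
ee_pos: [0.4508, -0.0778, 0.0759]
ee_rot: [0.001, 0.999, 0.038, 0.002]
wrist_force: [0.2, -0.5, -0.5]
width: 0.412
finger_force: 30.1
```

{"name": "jog_arm", "arguments": {
  "plan": [
    [1,1,0,0,0,0,1],
    [2,1.5,0,0,0,0,1],
    [2,2,0,0,0,0,1],
    [2,2,0,0,0,0,1],
    [2,2,0,0,0,0,1],
    [2,1.5,0,0,0,0,1],
    [2,1.5,0,0,0,0,1],
    [2,1.5,0,0,0,0,1],
    [2,1.5,0,0,0,0,1],
    [1.5,1,0,0,0,0,1],
    [0,0,0,0,0,0,1],
    [0,0,0,0,0,0,1]
  ]
}}

```text
t: 5.5
ee_pos: [0.6346, 0.0778, 0.0725]
ee_rot: [-0.0, 0.999, 0.039, -0.001]
wrist_force: [-0.1, -0.6, -1.2]
width: 0.41
finger_force: 30.1
```

```bash
python3 - <<'E'
from m import *
P,s=wristP();img=optics.camera('wrist');print(s['ee_pos'],s['ee_rot'],s['width'],s['wrist_force'])
print(proj([(.637,.077,.01),(.6442,-.0187,.01),(.6522,-.1134,.01),(.6316,.147,.03)],P))
cv2.imwrite('pics/w3.png',img[:,:,::-1])
E
```

```text
[0.6346045  0.07782633 0.07254999] [-7.21134319e-05  9.99245357e-01  3.88251702e-02 -1.14808500e-03] 0.4096350612054714 [-0.05088143 -0.56424685 -1.15243793]
[[312.29554402 211.19588216]
 [446.0954927  211.54582787]
 [578.8520731  210.74468804]
 [204.9122454  221.36070495]]
```

View pics/w3.png

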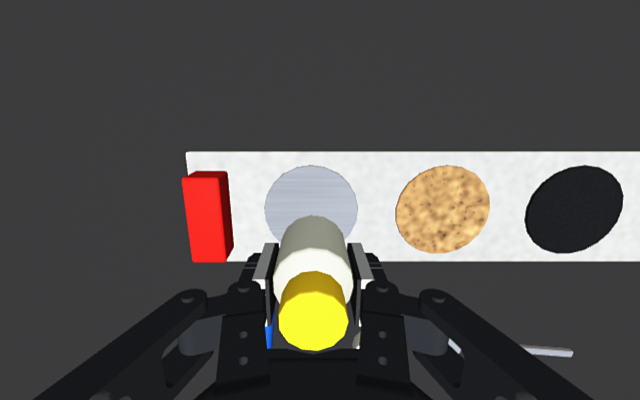

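The bottle is held upright. Steel is at (311,209), cork at (443,209) and rubber at (574,210), with the red stop on the left. I'll measure the coasters and the held bottle in this view.

```bash
python3 - <<'E'
from m import *
P,s=wristP();img=optics.camera('wrist');print(s['ee_pos'])
c,a=blob(img,(8,60,60),(22,255,255),(385,500,155,262));print('cork',c,a,*solve(c,.034,.009,.01,P))
c,a=blob(img,(0,0,0),(179,255,45),(515,632,158,260));print('rub',c,a,*solve(c,.034,.009,.01,P))
z=s['ee_pos'][2]-.0142
c,a=blob(img,(22,100,60),(34,255,255),(260,360,250,360));print('bottle',*solve(c,.013,.05+z,.066+z,P))
g=cv2.cvtColor(img,cv2.COLOR_RGB2HSV);print(g[200,225:400:5].tolist())
E
```

```text
[0.63417281 0.07734397 0.07290226]
cork [441.43641169 208.07742537] 6432 [ 0.64422493 -0.01578341] 6709.9339599609375
rub [572.71337182 208.09471056] 6409 [ 0.65144925 -0.10968512] 6760.432373046875
bottle [0.63451227 0.07607772] 4912.9010009765625
[[0, 226, 87], [86, 7, 254], [90, 2, 241], [70, 3, 238], [90, 2, 240], [90, 2, 242], [90, 2, 240], [75, 2, 241], [111, 16, 206], [113, 20, 204], [112, 22, 205], [111, 24, 205], [110, 23, 204], [112, 23, 204], [113, 21, 204], [111, 24, 205], [113, 21, 205], [110, 22, 205], [111, 24, 206], [112, 22, 206], [112, 22, 206], [112, 22, 207], [110, 22, 207], [111, 23, 208], [111, 23, 208], [112, 22, 207], [110, 12, 192], [80, 3, 233], [80, 3, 233], [75, 2, 232], [80, 3, 237], [90, 2, 239], [80, 3, 238], [90, 1, 238], [96, 5, 244]]
```

{"name": "jog_arm", "arguments": {
  "plan": [
    [0.25,0.2,0,0,0,0,1],
    [0,0,-1,0,0,0,1],
    [0,0,-1.5,0,0,0,1],
    [0,0,-1,0,0,0,1],
    [0,0,-0.7,0,0,0,1],
    [0,0,-0.3,0,0,0,1],
    [0,0,-0.2,0,0,0,1],
    [0,0,0,0,0,0,1],
    [0,0,0,0,0,0,1]
  ]
}}

```text
t: 6.35
ee_pos: [0.6378, 0.0794, 0.0278]
ee_rot: [0.0, 0.999, 0.038, 0.0]
wrist_force: [0.8, 0.2, -0.5]
width: 0.406
finger_force: 30.1
```

{"name": "jog_arm", "arguments": {
  "plan": [
    [-0.05,-0.05,-0.2,0,0,0,1],
    [0,0,-0.15,0,0,0,1],
    [0,0,0,0,0,0,1],
    [0,0,0,0,0,0,1]
  ]
}}

```text
t: 6.68
ee_pos: [0.6373, 0.0789, 0.0245]
ee_rot: [0.0, 0.999, 0.038, 0.001]
wrist_force: [-1.7, -0.1, 5.4]
width: 0.41
finger_force: 30.5
```

{"name": "jog_arm", "arguments": {
  "plan": [
    [0,0,0,0,0,0,0.3],
    [0,0,0,0,0,0,0.2],
    [0,0,0,0,0,0,0.1],
    [0,0,0.5,0,0,0,0.1],
    [0,0,2,0,0,0,0.1],
    [0,0,3,0,0,0,0],
    [0,0,4,0,0,0,0],
    [0,0,4,0,0,0,0],
    [0,0,1,0,0,0,0]
  ]
}}

```text
t: 7.43
ee_pos: [0.639, 0.079, 0.1761]
ee_rot: [0.001, 0.999, 0.038, 0.005]
wrist_force: [0.0, -0.0, 1.3]
width: 1.002
finger_force: 0.0
```

{"name": "jog_arm", "arguments": {
  "plan": [
    [-2,2,0,0,0,0,0],
    [-2.5,2,0,0,0,0,0],
    [-2.5,2.5,0,0,0,0,0],
    [-2.5,2.5,0,0,0,0,0],
    [-2.5,2.5,0,0,0,0,0],
    [-2.5,2,0,0,0,0,0],
    [-2.5,2,0,0,0,0,0],
    [-2,2,0,0,0,0,0],
    [-1.8,1.9,0,0,0,0,0],
    [0,0,0,0,0,0,0],
    [0,0,0,0,0,0,0],
    [0,0,0,0,0,0,0]
  ],
  "newtons": 30
}}

```text
t: 8.43
ee_pos: [0.4295, 0.2727, 0.169]
ee_rot: [0.0, 0.999, 0.038, 0.0]
wrist_force: [0.2, 1.4, -0.5]
width: 0.995
finger_force: 0.0
```

```bash
python3 - <<'E'
from m import *
P,s=wristP();img=optics.camera('wrist');print(s['ee_pos'],s['ee_rot'])
h,D,d,zc=B['green'];print(proj([(.429,.273,h)],P))
c,a=blob(img,(50,100,40),(75,255,255),(250,400,100,330));print('green',c,a,*solve(c,d/2,zc,h,P))
P=optics.camera_params('scene');img=optics.camera('scene');c,a=blob(img,(22,120,80),(34,255,255),(330,420,140,205));print('yellow',c,a,*solve(c,.013,.06,.076,P))
cv2.imwrite('pics/s1.png',img[80:300,200:450,::-1])
E
```

```text
[0.42954577 0.27267964 0.16898773] [3.53209270e-05 9.99262457e-01 3.83983582e-02 3.26408517e-04]
[[310.54953969 206.17016777]]
green [312.35145482 203.70673813] 1306 [0.42881031 0.27156932] 1420.718994140625
yellow [371.8        174.17391304] 115 [0.63657945 0.07710404] 132.4234619140625
```

View pics/s1.png

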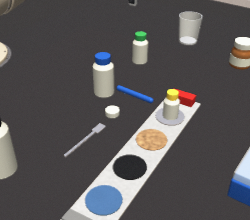

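The yellow bottle stands upright and centred on the steel coaster (crop (171,108)). Next is green.

{"name": "jog_arm", "arguments": {
  "plan": [
    [0,-0.1,-2,0,0,0,0],
    [0,0,-3,0,0,0,0],
    [0,0,-3.5,0,0,0,0],
    [0,0,-3,0,0,0,0],
    [0,0,-2,0,0,0,0],
    [0,0,-1.2,0,0,0,0],
    [0,0,0,0,0,0,0],
    [0,0,0,0,0,0,0]
  ]
}}

```text
t: 9.2
ee_pos: [0.4296, 0.2714, 0.0216]
ee_rot: [0.0, 0.999, 0.038, -0.0]
wrist_force: [0.3, 0.2, 1.1]
width: 1.001
finger_force: 0.0
```

{"name": "jog_arm", "arguments": {
  "plan": [
    [0,0,0,0,0,0,1],
    [0,0,0,0,0,0,1],
    [0,0,0,0,0,0,1],
    [0,0,0,0,0,0,1],
    [0,0,0,0,0,0,1],
    [0,0,0,0,0,0,1],
    [0,0,0,0,0,0,1]
  ],
  "newtons": 30
}}

```text
t: 9.78
ee_pos: [0.4294, 0.2721, 0.0227]
ee_rot: [-0.0, 0.999, 0.038, 0.001]
wrist_force: [-1.0, 0.2, 7.2]
width: 0.505
finger_force: 30.5
```

{"name": "jog_arm", "arguments": {
  "plan": [
    [0,0,1,0,0,0,1],
    [0,0,2,0,0,0,1],
    [0,0,3,0,0,0,1],
    [0,-1,3,0,0,0,1],
    [0.5,-2,0,0,0,0,1],
    [1,-2.5,0,0,0,0,1],
    [1,-3,0,0,0,0,1],
    [1.5,-3,0,0,0,0,1],
    [1.5,-3,0,0,0,0,1],
    [2,-3,0,0,0,0,1],
    [2,-3,0,0,0,0,1],
    [2,-2,0,0,0,0,1]
  ]
}}

```text
t: 10.78
ee_pos: [0.5447, 0.0443, 0.1121]
ee_rot: [0.0, 0.999, 0.038, 0.0]
wrist_force: [0.7, -0.1, -0.0]
width: 0.5
finger_force: 30.9
```

{"name": "jog_arm", "arguments": {
  "plan": [
    [2.5,-2,0,0,0,0,1],
    [2.5,-2,0,0,0,0,1],
    [2.5,-1.5,0,0,0,0,1],
    [2,-0.8,0,0,0,0,1],
    [0.5,0,0,0,0,0,1],
    [0,0,0,0,0,0,1],
    [0,0,0,0,0,0,1]
  ]
}}

```text
t: 11.37
ee_pos: [0.6433, -0.0155, 0.1115]
ee_rot: [-0.0, 0.999, 0.039, -0.001]
wrist_force: [-1.3, 0.4, -1.9]
width: 0.502
finger_force: 30.9
```

{"name": "jog_arm", "arguments": {
  "plan": [
    [0.1,-0.1,-1,0,0,0,1],
    [0,0,-2,0,0,0,1],
    [0,0,-2,0,0,0,1],
    [0,0,-1.5,0,0,0,1],
    [0,0,-0.8,0,0,0,1],
    [0,0,-0.4,0,0,0,1],
    [0,0,-0.2,0,0,0,1],
    [0,0,0,0,0,0,1],
    [0,0,0,0,0,0,1]
  ]
}}

```text
t: 12.12
ee_pos: [0.6454, -0.017, 0.0337]
ee_rot: [0.0, 0.999, 0.038, 0.001]
wrist_force: [-0.3, 0.9, -0.1]
width: 0.502
finger_force: 30.9
```

{"name": "jog_arm", "arguments": {
  "plan": [
    [-0.05,0,-0.15,0,0,0,1],
    [0,0,0,0,0,0,1],
    [0,0,0,0,0,0,1]
  ]
}}

```text
t: 12.37
ee_pos: [0.6453, -0.0171, 0.0327]
ee_rot: [0.0, 0.999, 0.038, 0.001]
wrist_force: [-0.4, 1.0, 5.3]
width: 0.503
finger_force: 31.4
```

{"name": "jog_arm", "arguments": {
  "plan": [
    [0,0,0,0,0,0,0.4],
    [0,0,0,0,0,0,0.25],
    [0,0,0,0,0,0,0.15],
    [0,0,0.5,0,0,0,0.15],
    [0,0,2,0,0,0,0.15],
    [0,0,3,0,0,0,0.1],
    [0,0,4,0,0,0,0],
    [0,0,4,0,0,0,0],
    [0,0,2,0,0,0,0],
    [-1,0.5,0,0,0,0,0]
  ]
}}

```text
t: 13.2
ee_pos: [0.6371, -0.013, 0.1922]
ee_rot: [0.001, 0.999, 0.038, 0.005]
wrist_force: [1.3, -0.4, -1.0]
width: 0.996
finger_force: 0.0
```

{"name": "jog_arm", "arguments": {
  "plan": [
    [-2,1,0,0,0,0,0],
    [-2.5,1,0,0,0,0,0],
    [-2.5,1.2,0,0,0,0,0],
    [-2.5,1.2,0,0,0,0,0],
    [-2.5,1.2,0,0,0,0,0],
    [-2.5,1.2,0,0,0,0,0],
    [-2.5,1.2,0,0,0,0,0],
    [-1.5,0.9,0,0,0,0,0],
    [-0.8,0.4,0,0,0,0,0],
    [0,0,0,0,0,0,0],
    [0,0,0,0,0,0,0],
    [0,0,0,0,0,0,0]
  ]
}}

```text
t: 14.2
ee_pos: [0.4426, 0.0805, 0.1864]
ee_rot: [0.0, 0.999, 0.038, 0.0]
wrist_force: [-0.5, 0.5, -0.6]
width: 1.0
finger_force: 0.0
```

```bash
python3 - <<'E'
from m import *
P,s=wristP();img=optics.camera('wrist');print(s['ee_pos'],s['ee_rot'])
h,D,d,zc=B['blue'];print(proj([(.4425,.081,h)],P))
c,a=blob(img,(98,110,50),(125,255,255),(260,370,130,330));print('blue',c,a,*solve(c,d/2,zc,h,P))
P=optics.camera_params('scene');img=optics.camera('scene')
c,a=blob(img,(22,120,80),(34,255,255),(330,420,140,205));print('yellow',c,a,*solve(c,.013,.06,.076,P))
c,a=blob(img,(50,100,40),(75,255,255),(325,400,150,230));print('green',c,a,*solve(c,.016,.079,.096,P))
E
```

```text
[0.44258538 0.08047719 0.18643207] [1.11915002e-04 9.99270605e-01 3.81850222e-02 3.86163602e-04]
[[310.29502877 206.64518169]]
blue [311.49287565 206.79857513] 1544 [0.43990974 0.07988711] 1994.1470947265625
yellow [371.8        174.17391304] 115 [0.63657945 0.07710404] 132.4234619140625
green [353.23152709 189.50246305] 203 [ 0.64478069 -0.01830547] 229.1881103515625
```

{"name": "jog_arm", "arguments": {
  "plan": [
    [0,0,-2,0,0,0,0],
    [0,0,-3,0,0,0,0],
    [0,0,-3.5,0,0,0,0],
    [0,0,-3,0,0,0,0],
    [0,0,-2,0,0,0,0],
    [0,0,-0.6,0,0,0,0],
    [0,0,0,0,0,0,0],
    [0,0,0,0,0,0,0]
  ]
}}

```text
t: 14.97
ee_pos: [0.4423, 0.0807, 0.0459]
ee_rot: [0.0, 0.999, 0.038, 0.0]
wrist_force: [0.5, 0.8, 0.9]
width: 1.003
finger_force: 0.0
```

{"name": "jog_arm", "arguments": {
  "plan": [
    [0,0,0,0,0,0,1],
    [0,0,0,0,0,0,1],
    [0,0,0,0,0,0,1],
    [0,0,0,0,0,0,1],
    [0,0,0,0,0,0,1],
    [0,0,0,0,0,0,1]
  ],
  "newtons": 35
}}

```text
t: 15.47
ee_pos: [0.4421, 0.081, 0.0464]
ee_rot: [0.0, 0.999, 0.038, 0.001]
wrist_force: [-1.7, 0.7, 5.3]
width: 0.592
finger_force: 35.7
```

{"name": "jog_arm", "arguments": {
  "plan": [
    [0,0,1,0,0,0,1],
    [0,0,2,0,0,0,1],
    [0,0,3,0,0,0,1],
    [0,0,3,0,0,0,1],
    [0.5,-1,2,0,0,0,1],
    [1,-2,0,0,0,0,1],
    [1.5,-2.5,0,0,0,0,1],
    [2,-3,0,0,0,0,1],
    [2,-3,0,0,0,0,1],
    [2.5,-2.5,0,0,0,0,1],
    [2.5,-2,0,0,0,0,1],
    [2.5,-1,0,0,0,0,1]
  ]
}}

```text
t: 16.47
ee_pos: [0.5873, -0.0917, 0.1555]
ee_rot: [0.0, 0.999, 0.037, 0.0]
wrist_force: [0.7, -0.7, -1.2]
width: 0.594
finger_force: 37.6
```

{"name": "jog_arm", "arguments": {
  "plan": [
    [2.5,-1,0,0,0,0,1],
    [2,-0.8,0,0,0,0,1],
    [1.5,-0.4,0,0,0,0,1],
    [0.5,0,0,0,0,0,1],
    [0,0,0,0,0,0,1],
    [0,0,0,0,0,0,1]
  ]
}}

```text
t: 16.97
ee_pos: [0.6508, -0.1106, 0.1552]
ee_rot: [-0.0, 0.999, 0.039, -0.0]
wrist_force: [0.3, -0.5, -2.2]
width: 0.592
finger_force: 37.6
```

{"name": "jog_arm", "arguments": {
  "plan": [
    [0.1,-0.05,-1,0,0,0,1],
    [0,0,-2.5,0,0,0,1],
    [0,0,-2.5,0,0,0,1],
    [0,0,-2,0,0,0,1],
    [0,0,-1,0,0,0,1],
    [0,0,-0.5,0,0,0,1],
    [0,0,-0.25,0,0,0,1],
    [0,0,0,0,0,0,1],
    [0,0,0,0,0,0,1]
  ]
}}

```text
t: 17.72
ee_pos: [0.653, -0.1117, 0.059]
ee_rot: [0.0, 0.999, 0.038, 0.001]
wrist_force: [0.5, -0.3, -1.3]
width: 0.596
finger_force: 37.5
```

{"name": "jog_arm", "arguments": {
  "plan": [
    [-0.05,0,-0.15,0,0,0,1],
    [0,0,-0.15,0,0,0,1],
    [0,0,0,0,0,0,1],
    [0,0,0,0,0,0,1]
  ]
}}

```text
t: 18.05
ee_pos: [0.6525, -0.1117, 0.0564]
ee_rot: [0.0, 0.999, 0.038, 0.001]
wrist_force: [-1.0, 1.3, 5.6]
width: 0.597
finger_force: 38.3
```

{"name": "jog_arm", "arguments": {
  "plan": [
    [0,0,0,0,0,0,0.35],
    [0,0,0,0,0,0,0.2],
    [0,0,0,0,0,0,0.1],
    [0,0,0.5,0,0,0,0.1],
    [0,0,2,0,0,0,0.1],
    [0,0,3,0,0,0,0.1],
    [0,0,4,0,0,0,0],
    [0,0,4,0,0,0,0],
    [0,0,2,0,0,0,0],
    [-1,-0.7,0,0,0,0,0]
  ]
}}

```text
t: 18.88
ee_pos: [0.6443, -0.1182, 0.2161]
ee_rot: [0.002, 0.999, 0.039, 0.005]
wrist_force: [1.1, -0.9, 0.4]
width: 0.998
finger_force: 0.0
```

{"name": "jog_arm", "arguments": {
  "plan": [
    [-2,-1.3,0,0,0,0,0],
    [-2.5,-1.5,0,0,0,0,0],
    [-2.5,-1.7,0,0,0,0,0],
    [-2.5,-1.7,0,0,0,0,0],
    [-2.5,-1.7,0,0,0,0,0],
    [-2.5,-1.7,0,0,0,0,0],
    [-2.5,-1.7,0,0,0,0,0],
    [-2,-1.5,0,0,0,0,0],
    [-1,-0.7,0,0,0,0,0],
    [0,0,0,0,0,0,0],
    [0,0,0,0,0,0,0],
    [0,0,0,0,0,0,0]
  ]
}}

```text
t: 19.88
ee_pos: [0.4428, -0.253, 0.2099]
ee_rot: [-0.0, 0.999, 0.039, 0.0]
wrist_force: [-0.1, 0.7, -0.7]
width: 0.995
finger_force: 0.0
```

```bash
python3 - <<'E'
from m import *
P,s=wristP();img=optics.camera('wrist');print(s['ee_pos'],s['ee_rot'])
h,D,d,zc=B['black'];q=proj([(.440,-.2535,h)],P);print(q);cv2.circle(img,tuple(int(v) for v in q[0]),4,(255,0,255),1)
c,a=blob(img,(0,0,0),(179,255,62),(262,372,130,260));print('black',c,a,*solve(c,d/2,zc,h,P))
cv2.imwrite('pics/w4.png',img[:,:,::-1])
P=optics.camera_params('scene');img=optics.camera('scene')
c,a=blob(img,(98,110,50),(125,255,255),(310,360,180,232));print('blue',c,a,*solve(c,.019,.098,.116,P))
E
```

```text
[ 0.44281416 -0.25304665  0.20994875] [-1.89602738e-06  9.99250671e-01  3.87043715e-02  2.60942647e-04]
[[311.31605319 209.38700203]]
black [311.83843416 211.0227758 ] 1405 [ 0.43587049 -0.25422021] 2364.1717529296875
blue [330.68975069 207.95567867] 361 [ 0.65279639 -0.1120342 ] 388.697265625
```

View pics/w4.png

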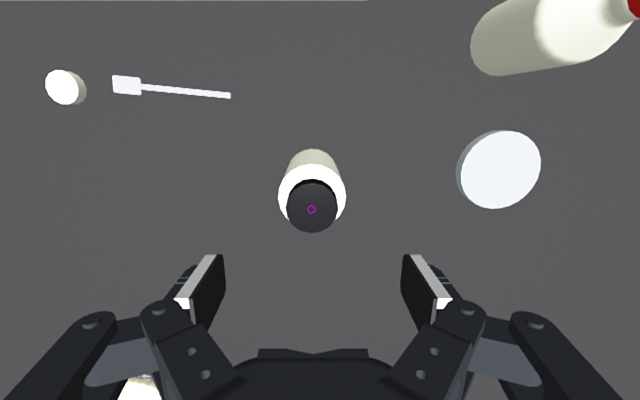

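The cap top sits at (311,208), on my projected mark. The TCP has to go 2.5 mm back in x, then down.

{"name": "jog_arm", "arguments": {
  "plan": [
    [-0.25,0,-2,0,0,0,0],
    [0,0,-3,0,0,0,0],
    [0,0,-3.5,0,0,0,0],
    [0,0,-3,0,0,0,0],
    [0,0,-2,0,0,0,0],
    [0,0,-1.2,0,0,0,0],
    [0,0,0,0,0,0,0],
    [0,0,0,0,0,0,0]
  ]
}}

```text
t: 20.65
ee_pos: [0.44, -0.2531, 0.0627]
ee_rot: [-0.0, 0.999, 0.039, -0.0]
wrist_force: [0.5, 0.6, -0.1]
width: 1.003
finger_force: 0.0
```

{"name": "jog_arm", "arguments": {
  "plan": [
    [0,0,0,0,0,0,1],
    [0,0,0,0,0,0,1],
    [0,0,0,0,0,0,1],
    [0,0,0,0,0,0,1],
    [0,0,0,0,0,0,1],
    [0,0,0,0,0,0,1]
  ],
  "newtons": 45
}}

```text
t: 21.15
ee_pos: [0.4401, -0.2536, 0.0642]
ee_rot: [0.001, 0.999, 0.038, 0.001]
wrist_force: [-0.2, 2.5, 5.6]
width: 0.695
finger_force: 47.5
```

{"name": "jog_arm", "arguments": {
  "plan": [
    [0,0,1,0,0,0,1],
    [0,0,2,0,0,0,1],
    [0,0,2,0,0,0,1],
    [0.5,0,1,0,0,0,1],
    [1.5,0.5,0,0,0,0,1],
    [2,0.5,0,0,0,0,1],
    [2.5,0.5,0,0,0,0,1],
    [2.5,0.5,0,0,0,0,1],
    [2.5,0.5,0,0,0,0,1],
    [2.5,0.5,0,0,0,0,1],
    [2.5,0.5,0,0,0,0,1],
    [2,0.5,0,0,0,0,1]
  ]
}}

```text
t: 22.15
ee_pos: [0.626, -0.213, 0.1232]
ee_rot: [0.0, 0.999, 0.039, 0.0]
wrist_force: [0.1, -0.6, -1.5]
width: 0.689
finger_force: 49.1
```

{"name": "jog_arm", "arguments": {
  "plan": [
    [2,0.4,0,0,0,0,1],
    [1,0.2,0,0,0,0,1],
    [0.4,0.1,0,0,0,0,1],
    [0,0,0,0,0,0,1],
    [0,0,0,0,0,0,1]
  ]
}}

```text
t: 22.57
ee_pos: [0.658, -0.2066, 0.1229]
ee_rot: [-0.0, 0.999, 0.038, -0.0]
wrist_force: [-0.9, -0.2, -2.3]
width: 0.689
finger_force: 49.1
```

{"name": "jog_arm", "arguments": {
  "plan": [
    [0.1,0,-1,0,0,0,1],
    [0,0,-1.5,0,0,0,1],
    [0,0,-1.2,0,0,0,1],
    [0,0,-0.6,0,0,0,1],
    [0,0,-0.3,0,0,0,1],
    [0,0,-0.2,0,0,0,1],
    [0,0,0,0,0,0,1],
    [0,0,0,0,0,0,1]
  ]
}}

```text
t: 23.23
ee_pos: [0.6597, -0.2067, 0.0754]
ee_rot: [0.0, 0.999, 0.038, 0.0]
wrist_force: [-0.3, 0.2, -1.8]
width: 0.69
finger_force: 49.1
```

{"name": "jog_arm", "arguments": {
  "plan": [
    [0,0,-0.15,0,0,0,1],
    [0,0,-0.1,0,0,0,1],
    [0,0,0,0,0,0,1],
    [0,0,0,0,0,0,1]
  ]
}}

```text
t: 23.57
ee_pos: [0.6602, -0.2067, 0.0743]
ee_rot: [0.001, 0.999, 0.038, 0.001]
wrist_force: [-1.4, 0.8, 6.4]
width: 0.689
finger_force: 49.8
```

Contact made. Release, lift straight up and back away.

{"name": "jog_arm", "arguments": {
  "plan": [
    [0,0,0,0,0,0,0.2],
    [0,0,0,0,0,0,0.1],
    [0,0,0,0,0,0,0.05],
    [0,0,0.5,0,0,0,0.05],
    [0,0,2,0,0,0,0.05],
    [0,0,3,0,0,0,0.05],
    [0,0,3,0,0,0,0.05],
    [0,0,3,0,0,0,0],
    [0,0,2,0,0,0,0],
    [-3,-1,0,0,0,0,0],
    [-3,-1,0,0,0,0,0],
    [-3,-1,0,0,0,0,0]
  ]
}}

```text
t: 24.57
ee_pos: [0.5685, -0.2366, 0.2077]
ee_rot: [0.0, 0.999, 0.039, 0.0]
wrist_force: [0.5, -0.9, -0.1]
width: 1.001
finger_force: 0.0
```

{"name": "jog_arm", "arguments": {
  "plan": [
    [-3,-1,0,0,0,0,0],
    [-3,-1,0,0,0,0,0],
    [-3,-1,0,0,0,0,0],
    [-3,-1,0,0,0,0,0],
    [-2,0,0,0,0,0,0],
    [0,0,0,0,0,0,0],
    [0,0,0,0,0,0,0]
  ]
}}

```text
t: 25.15
ee_pos: [0.4291, -0.2768, 0.208]
ee_rot: [0.0, 0.999, 0.038, 0.0]
wrist_force: [0.3, 0.1, 0.5]
width: 1.001
finger_force: 0.0
```

```bash
python3 - <<'E'
from m import *
print(observe()['ee_pos'])
a=optics.camera('scene')[100:330,210:450];b=optics.camera('top')[100:330,210:490]
P=optics.camera_params('top')
print(proj([(.6375,.0785,.01),(.645,-.0165,.01),(.6525,-.1115,.01),(.66,-.206,.01)],P))
cv2.imwrite('pics/end.png',cv2.resize(np.hstack([a,b]),(780,345))[:,:,::-1])
E
```

```text
[ 0.42911788 -0.27684686  0.2080476 ]
[[284.02936223 159.60234443]
 [327.05264541 155.68824821]
 [369.75255617 151.8035712 ]
 [411.90966174 147.95089929]]
```

View pics/end.png

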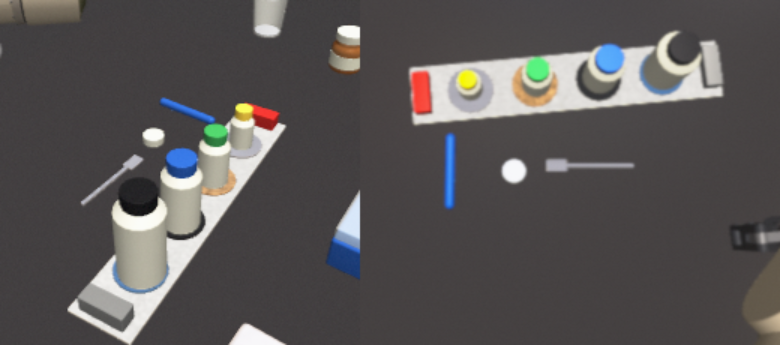

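All four bottles stand upright and centred on their coasters, in size order from the red stop: yellow, green, blue, black. The arm is clear of them.

```bash
python3 -c "
from station import robot
print(robot.hand_in())"
```

```text
the job is handed in; nothing more can be done
None
```

The job is handed in at about 25 s of the 106 s: yellow, green, blue and black stand upright, each centred on its own coaster from the red stop to the grey stop, with the arm clear of them; I haven't seen the judge's verdict.

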